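# Make up the two embryo-search kits

## Task

Make up the two kits from the stock standing in the middle of the bench. In the tray with two places put the wide dish in its larger place and the tall bottle in its smaller place; in the tray with three places put the squat jar in the largest place, the small dish in the middle-sized one and the small bottle in the smallest one. Set each thing down gently (do not drop it), upright, flat on the tray floor and in the middle of its place, and leave the black lens and the roll of tape where they are.

Things in the scene. Friction and masses are not known exactly. Their poses are not given: they have to be found in the camera images.
- wide_dish_center (a point): Wide lidded culture dish, a plain flat white plastic disc, its lid slightly wider than its foot, 60 mm in diameter, 22 mm high, loose, about 45 g. Origin at its centre, half-way up; its z axis points up.
- small_dish_center (a point): Small lidded culture dish, the same look as the wide one but 40 mm in diameter, 22 mm high, loose, about 25 g. Origin at its centre, half-way up; its z axis points up.
- tall_bottle_center (a point): Tall white plastic bottle with a narrower grey screw cap: 85 mm high over all; body 36 mm in diameter up to 56 mm, cap 26 mm in diameter from 63 mm to the top. Loose, about 80 g. Origin at its centre, half-way up; its z axis points up.
- small_bottle_center (a point): Small white plastic bottle with a narrower grey screw cap: 55 mm high over all; body 30 mm in diameter up to 36 mm, cap 20 mm in diameter from 43 mm to the top. Loose, about 40 g. Origin at its centre, half-way up; its z axis points up.
- squat_jar_center (a point): Squat white plastic jar with a grey cap nearly as wide as itself: 46 mm high over all; body 54 mm in diameter up to 26 mm, cap 50 mm in diameter from 33 mm to the top. Loose, about 90 g. Origin at its centre, half-way up; its z axis points up.
- two_tray: Fixed steel kit tray, TWO places in a row, 180 mm long (x) by 120 mm (y). Floor 3 mm thick; rim and cross rib 4 mm wide, their tops 6 mm above the bench. Origin at the middle of its underside, z up. Places 112 mm wide, middles on y = 0: larger 100 mm long, at x = -36 mm; smaller 68 mm long, at x = +52 mm.
- three_tray: Fixed steel kit tray, THREE places in a row, 252 mm long (x) by 120 mm (y). Floor 3 mm thick; rim and cross ribs 4 mm wide, their tops 6 mm above the bench. Origin at the middle of its underside, z up. Places 112 mm wide, middles on y = 0: largest 100 mm long, at x = +72 mm; middle-sized 76 mm, at x = -20 mm; smallest 60 mm, at x = -92 mm.
- lens_center (a point): Bystander: loose black microscope lens with a steel band, standing upright, 42 mm in diameter, 50 mm high. Leave it where it is. Origin at its centre, half-way up; its z axis points up.
- tape_center (a point): Bystander: loose roll of brown tape lying flat, 64 mm outside, 28 mm hole, 24 mm high. Leave it where it is. Origin at its centre, half-way up; its z axis points up.
- counter: Bystander: black hand counter with a green display, fixed to the bench, 50 x 60 mm and 30 mm high, with buttons to 33 mm. Origin at the middle of its underside, z up.
Mind the look-alikes: they are no part of the job. Leave any blue or red look-alike of the part that bears squat_jar_center alone.

How it is judged:
By the outcome, as a careful person would: the job done as asked, in the order asked, and still so for the second after the job is handed in, with the robot touching nothing.
It also fails if it takes over 136 s, if anything falls off the work surface, if the arm or the gripper's body presses on something with over 40 N, if the wrist force passes 120 N, or if a joint passes its speed limit or range.

## Robot

A 7-joint arm with a two-finger parallel gripper is mounted at the origin on the work surface. World frame = base frame: x ahead of the robot, y to its left, z up, the work surface at z = 0. Lengths are in m, angles in rad, forces in N, time in s.
With the tool pointing down it reaches from about 0.4 to 0.85 m from the base axis. Payload 10.4 kg.
Tool frame: the origin (TCP) lies at the very end of the fingers, on their centre line; the grasp point (between the pads) lies r.pinch_z behind it (r.pinch_z is the distance from the TCP to the grasp point, in m); z points along the fingers, x is the direction in which the jaws open and shut, and the axes are right-handed (so a half turn about z gives the same grasp; the last joint's range is limited). The gripper opens to 87 mm and grips with 3 to 60 N. Pads are 19 mm wide; open, the fingers measure 117 mm over their backs; the gripper's body (75 mm by 190 mm) begins 51 mm behind the grasp point.
Start: joints at [1.162, 0.332, -0.065, 1.46, 0.022, 1.35, -0.088], TCP at [0.235, -0.579, 0.223] pointing down, gripper open.
Joint ranges: [-2.6, 2.6], [-0.5, 2.12], [-1.47, 1.34], [0.16, 2.42], [-1.27, 4.41], [0.06, 2.06], [-2.6, 2.6]. Speed limits (rad/s): [2.22, 2.22, 2.79, 2.79, 3.14, 3.14, 3.14].

## Interface

Orientations are given as a unit quaternion [x, y, z, w].
In Python, from bench import r gives the robot as it stands.
- The arm moves only by the tool carry_out, never from a script. Its argument "increments" is text: rows parted by semicolons, each of 7 numbers parted by spaces: the turn, a rotation vector about the tool's x, y, z in degrees, then the shift along the tool's x, y, z in m, then the finger opening in m, from 0 to 0.087. A call has exactly 5 rows; each row is the pose to reach, as a shift and turn from the pose measured when the call began, along the tool's axes at that moment; what a row does not reach only later rows make up. A row lasts 1/8 s, in which the tool goes at most 62.5 mm and 10.7 degrees, less where a joint would pass 70% of its speed; a pose out of reach is approached as far as the arm can. A call with a gripper value outside its range is refused whole. The fingers move at their own pace and stop on an object; "squeeze" is the grip in N (left out, the last holds). Time passes only in rows, so rows that repeat a pose let the fingers close, or fill a call up. It gives the time, the measured TCP pose, the force and the opening at its end, in the units of the state.
- r.read_state(): the state, without advancing time (a new reading comes with each control period).
- r.camera(name): name is "scene" or "top"; returns (picture, depth): 420x560x3 uint8, blue, green, red; 420x560 float32, m along the optical axis (not along the pixel's ray), 0 where there is no reading.
- r.camera_model(name): a dict with "K" (3x3 intrinsics, pixels), "extrinsics" (4x4, takes a point from camera to world coordinates). Camera axes: x right, y down, z forward; pixel columns grow to the right and rows downward; lengths in m; the calibration is good to about 2 mm. A picture is of the moment at which its call begins. camera_model takes no time and is no camera call.
- r.close_job(): hands the job in, once; it reports no verdict.
The state is a dict: "time": time; "joint_positions": joint angles; "joint_vel": joint speeds; "joint_torque": joint torques, N m; "ee_pos": TCP position; "eef_rot": TCP orientation; "ft_force": force on the tool from outside, world axes, zero at the start; "torque": the same for the moment, N m; "width": finger opening in m.
Only numpy, scipy, OpenCV 4.12 (cv2) and the standard library are available. Lean on these libraries where they do the work, as an engineer would, in place of code of your own. Each camera call takes 0.05 s, during which the arm holds its last target.

## Working session

There is one attempt and no reset: what is moved stays moved. The work goes in short steps, Python scripts to look and compute and a tool call to move; the robot and the scene stay as the last step left them, time stands still between calls to the robot, and variables do not carry over. Pictures are saved under pics/ and viewed, and the job is handed in when it is done.

Besides the shell and the picture viewer there is one more tool, called after "Request:" as name(argument=value, ...) on one line, values as JSON. carry_out: Moves the arm, as the interface text tells. Its arguments: {"type":"object","properties":{"increments":{"type":"string"},"squeeze":{"type":"number"}},"required":["increments"]}

```bash
ls; mkdir -p pics; python3 - <<'E'
from bench import r
import cv2,numpy as np
np.set_printoptions(precision=4,suppress=True)
for n in("scene","top"):
    p,d=r.camera(n); cv2.imwrite(f"pics/{n}0.png",p); np.save(f"pics/{n}0.npy",d)
    m=r.camera_model(n); print(n,m["K"],m["extrinsics"])
print(r.read_state(), r.pinch_z)
E
```

```text
pics
scene [[406.937    0.     279.4529]
 [  0.     406.937  213.5386]
 [  0.       0.       1.    ]] [[-0.6128  0.5994 -0.5149  0.9676]
 [ 0.7901  0.4527 -0.4133  0.309 ]
 [-0.0146 -0.6601 -0.7511  0.6071]
 [ 0.      0.      0.      1.    ]]
top [[469.7466   0.     274.291 ]
 [  0.     469.7466 203.8445]
 [  0.       0.       1.    ]] [[-0.0155 -0.9846  0.1739  0.4388]
 [-0.9994  0.0203  0.0263 -0.0152]
 [-0.0294 -0.1734 -0.9844  1.1283]
 [ 0.      0.      0.      1.    ]]
{'time': 0.1, 'joint_positions': array([ 1.1624,  0.3328, -0.0647,  1.4609,  0.0216,  1.3499, -0.0885]), 'joint_vel': array([-0.001 , -0.0022, -0.0012, -0.0025,  0.0012, -0.    , -0.0005]), 'joint_torque': array([  0.0016, -62.4543,   0.0248, -39.0722,  -0.0615,   0.0367,
         0.0001]), 'ee_pos': array([ 0.235 , -0.5787,  0.2218]), 'eef_rot': array([ 0.8296, -0.5584, -0.0006, -0.0003]), 'ft_force': array([0.4927, 0.7724, 0.5462]), 'torque': array([ 0.0277,  0.0271, -0.0175]), 'width': 0.08695165317024227} 0.0187
```

View pics/scene0.png

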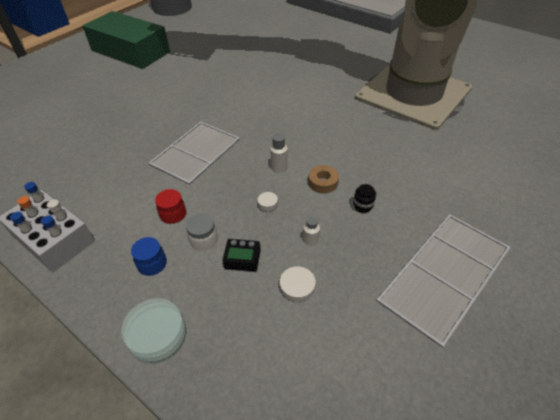

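View pics/top0.png

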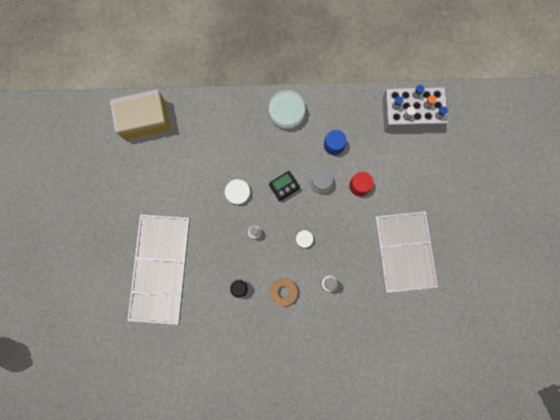

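Scene view: the two-place tray is at about (195,152) and the three-place one at (447,275). The tall bottle (280,155), small dish (267,202), small bottle (311,232), squat jar (202,233) and wide dish (297,284) stand between them. In the top view these are at (330,285), (305,239), (255,232), (322,182) and (238,192). The trays are at (407,252) and (160,269), the lens at (239,288) and the tape at (284,292).

```bash
cat > h.py <<'E'
import numpy as np,cv2
from bench import r
np.set_printoptions(precision=4,suppress=True)
def ray(n,uv,z):
    m=r.camera_model(n);K=np.array(m["K"]);E=np.array(m["extrinsics"])
    uv=np.atleast_2d(uv).astype(float)
    d=np.c_[uv,np.ones(len(uv))]@np.linalg.inv(K).T@E[:3,:3].T
    o=E[:3,3]; return o+d*((z-o[2])/d[:,2:3])
def cloud(n,d):
    m=r.camera_model(n);K=np.array(m["K"]);E=np.array(m["extrinsics"])
    v,u=np.indices(d.shape)
    P=np.stack([(u-K[0,2])/K[0,0]*d,(v-K[1,2])/K[1,1]*d,d],-1)
    W=P@E[:3,:3].T+E[:3,3]; W[d==0]=np.nan; return W
def proj(n,P):
    m=r.camera_model(n);K=np.array(m["K"]);E=np.array(m["extrinsics"])
    c=(np.atleast_2d(P)-E[:3,3])@E[:3,:3]; c=c@K.T; return c[:,:2]/c[:,2:]
E
python3 - <<'E'
from h import *
for n in("top","scene"):
    W=cloud(n,np.load(f"pics/{n}0.npy"))
    print(n,"bench z",np.nanmedian(W[...,2][(W[...,0]>.3)&(W[...,0]<.7)&(abs(W[...,1])<.25)]))
    m=((W[...,2]>0.012)&(W[...,2]<.12)&(W[...,0]>.25)&(W[...,0]<.85)&(abs(W[...,1])<.45)).astype(np.uint8)
    k,L,S,C=cv2.connectedComponentsWithStats(m)
    for i in range(1,k):
        if S[i,4]<60: continue
        P=W[L==i]; zt=np.percentile(P[:,2],95); T=P[P[:,2]>zt-.006]
        lo,hi=np.percentile(T[:,:2],2,0),np.percentile(T[:,:2],98,0)
        print(C[i],S[i,4],"ztop %.3f"%zt,"mid",(lo+hi)/2,"ext",hi-lo)
p=cv2.imread("pics/top0.png")
# trays: bright mask
for (x0,y0,x1,y1) in((115,205,200,335),(365,200,450,300)):
    c=p[y0:y1,x0:x1]; g=c.min(2); 
    cv2.imwrite(f"pics/tray{x0}.png",cv2.resize(c,None,fx=4.5,fy=4.5,interpolation=cv2.INTER_CUBIC))
E
```

```text
top bench z 0.0012114046494366981
[416.0137 118.6454] 1238 ztop 0.092 mid [ 0.8333 -0.342 ] ext [0.0179 0.0915]
[139.1327 124.3742] 1093 ztop 0.074 mid [0.8307 0.3352] ext [0.0376 0.1146]
[287.068  120.2308] 338 ztop 0.046 mid [ 0.8385 -0.0192] ext [0.0213 0.0653]
[335.088  141.1964] 443 ztop 0.050 mid [ 0.7843 -0.1353] ext [0.044  0.0446]
[321.5    180.1152] 434 ztop 0.050 mid [ 0.6883 -0.0991] ext [0.0449 0.0439]
[284.1064 184.8367] 545 ztop 0.035 mid [ 0.6794 -0.0099] ext [0.056  0.0621]
[361.4449 182.7371] 445 ztop 0.050 mid [ 0.6793 -0.1942] ext [0.0449 0.0442]
[237.1581 191.1499] 487 ztop 0.027 mid [0.6673 0.1036] ext [0.0543 0.0533]
[254.4255 231.7376] 141 ztop 0.057 mid [0.5671 0.0622] ext [0.0163 0.016 ]
[304.1195 238.2655] 226 ztop 0.026 mid [ 0.55   -0.0554] ext [0.0355 0.0353]
[328.8472 282.9537] 216 ztop 0.088 mid [ 0.4452 -0.1074] ext [0.0216 0.0235]
[239.1018 287.9965] 285 ztop 0.054 mid [0.4373 0.0977] ext [0.0271 0.0293]
[283.4847 291.4684] 491 ztop 0.028 mid [ 0.428  -0.0038] ext [0.0568 0.0578]
scene bench z -0.00018630014773068915
[278.501  151.6467] 501 ztop 0.08
[... 181 characters left out ...]
t [0.0176 0.0919]
[364.4349 197.0441] 499 ztop 0.050 mid [0.4371 0.0973] ext [0.031  0.0288]
[169.4905 204.0434] 738 ztop 0.047 mid [ 0.6808 -0.1947] ext [0.0456 0.0461]
[267.3767 200.339 ] 292 ztop 0.023 mid [ 0.5505 -0.0559] ext [0.0376 0.0362]
[200.9131 229.8568] 817 ztop 0.047 mid [ 0.6892 -0.0995] ext [0.0456 0.0453]
[311.1856 229.3683] 334 ztop 0.055 mid [0.5675 0.0613] ext [0.0187 0.0179]
[147.6151 254.067 ] 925 ztop 0.047 mid [ 0.7847 -0.1358] ext [0.0443 0.046 ]
[241.2421 253.3641] 975 ztop 0.032 mid [ 0.68  -0.009] ext [0.0581 0.0618]
[297.1792 282.7746] 954 ztop 0.023 mid [0.6675 0.1032] ext [0.0549 0.0542]
[168.4974 311.6381] 583 ztop 0.043 mid [ 0.8387 -0.0197] ext [0.022 0.068]
```

View pics/tray115.png

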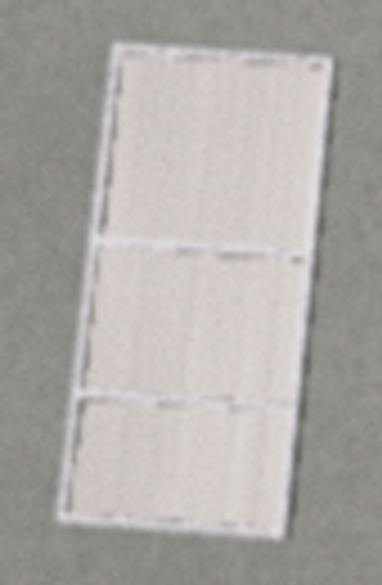

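View pics/tray365.png

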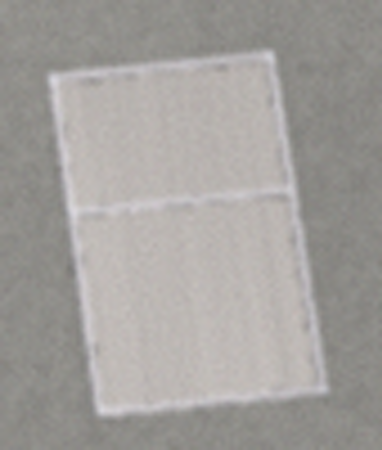

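```bash
python3 - <<'E'
from h import *
for n in("top","scene"):
    p=cv2.imread(f"pics/{n}0.png"); g=cv2.cvtColor(p,cv2.COLOR_BGR2GRAY)
    W=ray(n,np.stack(np.meshgrid(np.arange(560),np.arange(420)),-1).reshape(-1,2),.003).reshape(420,560,3)
    print(n,"bench",np.median(g))
    for nm,c,L in(("three",(.475,.265),.252),("two",(.52,-.29),.18)):
        R=(np.hypot(W[...,0]-c[0],W[...,1]-c[1])<.17)
        b=np.median(g[R&(np.hypot(W[...,0]-c[0],W[...,1]-c[1])>.155)]);t=np.median(g[np.hypot(W[...,0]-c[0],W[...,1]-c[1])<.04])
        m=((g>(b+t)/2)&R).astype(np.uint8)
        m=cv2.morphologyEx(m,cv2.MORPH_CLOSE,np.ones((3,3)))
        cs,_=cv2.findContours(m,0,cv2.CHAIN_APPROX_NONE); q=max(cs,key=cv2.contourArea)[:,0]
        P=ray(n,q,.005)[:,:2]
        (cx,cy),wh,a=cv2.minAreaRect((P*1000).astype(np.float32))
        bx=cv2.boxPoints(((cx,cy),wh,a))
        # PCA centroid by filled polygon too
        M=cv2.moments((P*1000).astype(np.float32).reshape(-1,1,2))
        ang=.5*np.degrees(np.arctan2(2*M['mu11'],M['mu20']-M['mu02']))
        print(nm,b,t,(cx,cy),wh,a,"mom",M['m10']/M['m00'],M['m01']/M['m00'],ang,M['m00'])
E
```

```text
top bench 138.0
three 140.0 207.0 (487.5257568359375, 294.58294677734375) (120.82884216308594, 253.85443115234375) 85.17213439941406 mom 487.5881733882827 294.56396173291455 -4.895347995295295 29735.924933779752
two 140.0 183.0 (517.709716796875, -295.1297607421875) (182.54244995117188, 121.7023696899414) 4.862057209014893 mom 517.7156204825644 -295.19018884271486 5.083552697660971 21380.053621693747
scene bench 111.0
three 112.0 142.0 (485.5229797363281, 291.6644287109375) (121.28121948242188, 253.45570373535156) 85.24716186523438 mom 485.712009731055 291.84596256885186 -4.750572329906949 30018.889589480357
two 114.0 142.0 (516.0084228515625, -297.86138916015625) (181.70094299316406, 121.8932876586914) 4.9753804206848145 mom 516.4337337755409 -298.0349719828982 5.867662156232063 21230.921887356788
```

```bash
cat > go.py <<'E'
import sys
from h import *
from scipy.spatial.transform import Rotation as R
s=r.read_state(); p=np.array(s["ee_pos"]); q=R.from_quat(s["eef_rot"])
print("t %.2f"%s["time"],p,"w %.4f"%s["width"],"F",s["ft_force"],"j",s["joint_positions"].round(2))
M=q.as_matrix(); print("yaw %.1f tilt %.2f"%(np.degrees(np.arctan2(M[1,0],M[0,0])),np.degrees(np.arccos(-M[2,2]))))
a=list(map(float,sys.argv[1:]))
for i in range(0,len(a),4):
    x,y,z,yaw=a[i:i+4]
    t=R.from_euler('z',yaw,degrees=True)*R.from_rotvec([np.pi,0,0])
    d=q.inv().apply(np.array([x,y,z])-p)
    print("turn",np.degrees((q.inv()*t).as_rotvec()).round(2),"shift",d.round(4),"len %.3f"%np.linalg.norm(d))
E
python3 go.py .6674 .1034 .12 -90
```

```text
t 0.10 [ 0.235  -0.5787  0.2218] w 0.0870 F [0.4927 0.7724 0.5462] j [ 1.16  0.33 -0.06  1.46  0.02  1.35 -0.09]
yaw -67.9 tilt 0.07
turn [ 0.02  0.07 22.11] shift [-0.4692 -0.6573  0.1024] len 0.814
```

Request:
carry_out(increments="0 0 2 -0.015 -0.02 0.003 0.08; 0 0 4 -0.04 -0.06 0.006 0.08; 0 0 7 -0.07 -0.1 0.009 0.08; 0 0 10 -0.1 -0.145 0.012 0.08; 0 0 13 -0.135 -0.19 0.015 0.08", squeeze=15)

```text
time: 0.72
ee_pos: [0.3609, -0.3806, 0.2066]
eef_rot: [0.76, -0.65, -0.001, -0.0]
ft_force: [0.3, -1.2, -0.2]
width: 0.0802
```

```bash
python3 go.py .6674 .1034 .12 -90
```

```text
t 0.72 [ 0.3609 -0.3806  0.2066] w 0.0802 F [ 0.2632 -1.2465 -0.1921] j [ 0.9   0.13 -0.19  1.74  0.03  1.27 -0.71]
yaw -81.0 tilt 0.09
turn [0.04 0.08 8.99] shift [-0.43   -0.3784  0.087 ] len 0.579
```

Request:
carry_out(increments="0 0 2 -0.043 -0.037 0.008 0.08; 0 0 4 -0.086 -0.075 0.017 0.08; 0 0 6 -0.129 -0.113 0.026 0.08; 0 0 8 -0.172 -0.151 0.035 0.08; 0 0 9 -0.215 -0.189 0.043 0.08")

```text
time: 1.35
ee_pos: [0.5144, -0.1371, 0.1634]
eef_rot: [-0.707, 0.708, 0.001, 0.0]
ft_force: [1.6, -1.2, -0.2]
width: 0.0799
```

```bash
python3 go.py .6674 .1034 .07 -90
```

```text
t 1.35 [ 0.5144 -0.1371  0.1634] w 0.0799 F [ 1.603  -1.2229 -0.2314] j [ 0.55  0.2  -0.42  1.77  0.09  1.19 -1.46]
yaw -90.1 tilt 0.09
turn [ 0.06  0.07 -0.08] shift [-0.2406 -0.1528  0.0935] len 0.300
```

Request:
carry_out(increments="0 0 0 -0.048 -0.031 0.018 0.08; 0 0 0 -0.097 -0.062 0.036 0.08; 0 0 0 -0.145 -0.092 0.055 0.08; 0 0 0 -0.194 -0.123 0.074 0.08; 0 0 0 -0.236 -0.15 0.09 0.08")

```text
time: 1.98
ee_pos: [0.6651, 0.1008, 0.0722]
eef_rot: [-0.707, 0.707, 0.001, -0.0]
ft_force: [0.3, -0.3, -0.2]
width: 0.08
```

```bash
python3 - <<'E'
from h import *
p,d=r.camera("top"); cv2.imwrite("pics/t1.png",p)
p,d=r.camera("scene"); cv2.imwrite("pics/s1.png",p[150:370,180:480].repeat(2,0).repeat(2,1))
E
python3 go.py .6674 .1034 .003 -90
```

```text
t 2.08 [0.6638 0.1058 0.0703] w 0.0797 F [-0.9825  0.4031 -0.7777] j [ 0.12  0.6  -0.48  1.46  0.28  1.15 -1.97]
yaw -89.7 tilt 0.40
turn [0.29 0.28 0.32] shift [ 0.0028 -0.0039  0.0673] len 0.067
```

View pics/s1.png

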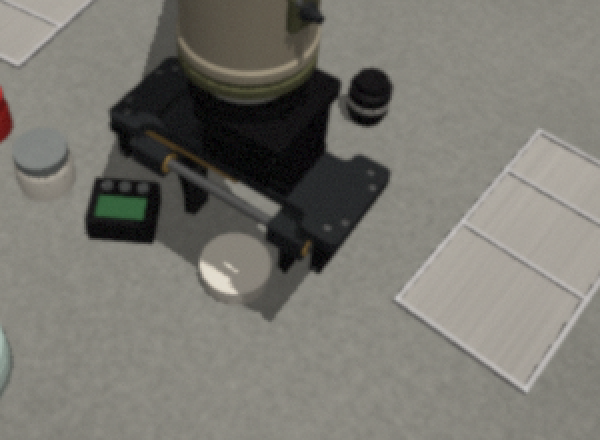

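View pics/t1.png

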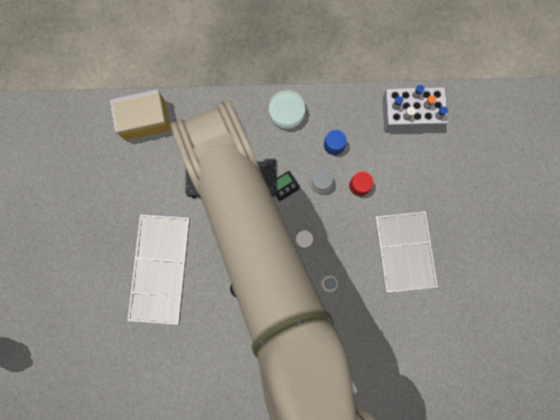

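The scene crop shows the two fingertips at (195,200) and (310,255), either side of the dish at (234,267), with clear room beside the counter. In the top view the arm hides the dish. I'm going down.

Request:
carry_out(increments="0.3 0.3 0 0.003 -0.004 0.01 0.08; 0.3 0.3 0 0.003 -0.004 0.025 0.08; 0.3 0.3 0 0.003 -0.004 0.04 0.08; 0.3 0.3 0 0.003 -0.004 0.055 0.08; 0.3 0.3 0 0.003 -0.004 0.061 0.08")

```text
time: 2.7
ee_pos: [0.6669, 0.1026, 0.0079]
eef_rot: [0.709, -0.705, -0.0, 0.001]
ft_force: [0.2, 0.0, 0.6]
width: 0.0801
```

```bash
python3 go.py .6674 .1034 .004 -90
```

```text
t 2.70 [0.6669 0.1026 0.0079] w 0.0801 F [0.2318 0.0233 0.6234] j [ 0.1   0.67 -0.45  1.5   0.32  1.05 -1.99]
yaw -89.7 tilt 0.09
turn [ 0.08 -0.04  0.3 ] shift [-0.0008 -0.0006  0.0039] len 0.004
```

Request:
carry_out(increments="0 0 0 0 0 0.003 0.08; 0 0 0 0 0 0.004 0.075; 0 0 0 0 0 0.004 0.065; 0 0 0 0 0 0.004 0.05; 0 0 0 0 0 0.004 0.05", squeeze=15)

```text
time: 3.32
ee_pos: [0.6671, 0.1027, 0.0043]
eef_rot: [0.709, -0.705, -0.0, 0.0]
ft_force: [0.1, -0.3, 0.7]
width: 0.0595
```

Request:
carry_out(increments="0 0 0 0 0 0 0.05; 0 0 0 0 0 -0.005 0.05; 0 0 0 0 0 -0.02 0.05; 0 0 0 0 0 -0.045 0.05; 0 0 0 0 0 -0.075 0.05")

```text
time: 3.95
ee_pos: [0.6671, 0.1027, 0.0809]
eef_rot: [0.709, -0.705, -0.0, 0.0]
ft_force: [0.2, -0.1, -0.6]
width: 0.0599
```

```bash
python3 go.py .4811 -.2996 .11 -87; python3 - <<'E'
from h import *
p,d=r.camera("scene"); cv2.imwrite("pics/s2.png",p[130:350,180:480].repeat(2,0).repeat(2,1))
E
```

```text
t 3.95 [0.6671 0.1027 0.0809] w 0.0599 F [ 0.2494 -0.0935 -0.621 ] j [ 0.12  0.59 -0.48  1.45  0.28  1.17 -1.97]
yaw -89.7 tilt 0.05
turn [ 0.04 -0.03 -2.7 ] shift [ 0.4014  0.1881 -0.0288] len 0.444
```

View pics/s2.png

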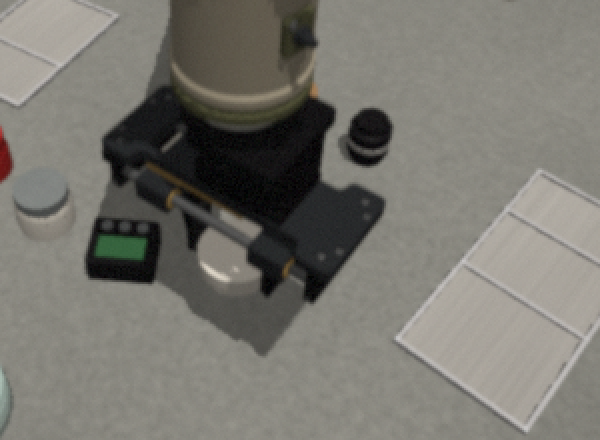

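The dish is held between the fingers at crop (235,255), clear of the bench, and the opening reads 59.9 mm. I'm carrying it to the larger place of the two-place tray.

Request:
carry_out(increments="0 0 0 0.015 0.007 -0.015 0.05; 0 0 0 0.05 0.023 -0.028 0.05; 0 0 -1 0.095 0.044 -0.029 0.05; 0 0 -1 0.145 0.068 -0.029 0.05; 0 0 -1 0.195 0.091 -0.029 0.05")

```text
time: 4.62
ee_pos: [0.5787, -0.0935, 0.1155]
eef_rot: [0.715, -0.699, 0.002, -0.002]
ft_force: [0.6, -1.3, -0.1]
width: 0.0598
```

```bash
python3 go.py .4811 -.2996 .11 -87
```

```text
t 4.62 [ 0.5787 -0.0935  0.1155] w 0.0598 F [ 0.5665 -1.3365 -0.0749] j [ 0.46  0.36 -0.46  1.68  0.18  1.13 -1.6 ]
yaw -88.7 tilt 0.39
turn [-0.39 -0.01 -1.69] shift [0.2038 0.1023 0.0048] len 0.228
```

Request:
carry_out(increments="-0.4 0 -0.5 0.05 0.025 0.004 0.05; -0.4 0 -1 0.1 0.05 0.004 0.05; -0.4 0 -1.5 0.15 0.075 0.005 0.05; -0.4 0 -1.7 0.185 0.093 0.005 0.05; -0.4 0 -1.7 0.201 0.101 0.005 0.05")

```text
time: 5.25
ee_pos: [0.4813, -0.2992, 0.1107]
eef_rot: [0.724, -0.689, 0.001, 0.0]
ft_force: [0.1, 1.1, -1.0]
width: 0.0595
```

Request:
carry_out(increments="0 0 0 0.002 0 0 0.05; 0 0 0 0.002 0 0.02 0.05; 0 0 0 0.002 0 0.045 0.05; 0 0 0 0.002 0 0.065 0.05; 0 0 0 0.002 0 0.075 0.05")

```text
time: 5.88
ee_pos: [0.4822, -0.2992, 0.035]
eef_rot: [0.725, -0.688, 0.0, -0.0]
ft_force: [0.8, 0.1, -0.8]
width: 0.0593
```

```bash
python3 go.py .4811 -.2996 .008 -87;  python3 - <<'E'
from h import *
p,d=r.camera("scene"); cv2.imwrite("pics/s3.png",p[80:300,80:380].repeat(2,0).repeat(2,1))
E
```

```text
t 5.88 [ 0.4822 -0.2992  0.035 ] w 0.0593 F [ 0.7801  0.0783 -0.8494] j [ 0.77  0.41 -0.35  1.79  0.17  0.96 -1.17]
yaw -87.0 tilt 0.01
turn [-0.   -0.   -0.02] shift [0.0003 0.0011 0.027 ] len 0.027
```

View pics/s3.png

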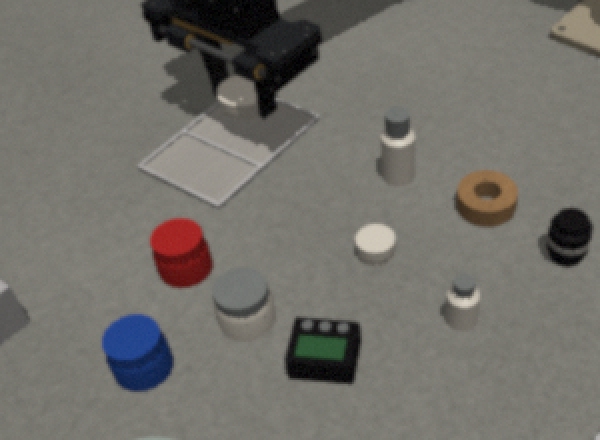

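The dish is at crop (236,95), above the rear (larger) place. I'm lowering it slowly.

Request:
carry_out(increments="0 0 0 0 0.001 0.01 0.05; 0 0 0 0 0.001 0.018 0.05; 0 0 0 0 0.001 0.023 0.05; 0 0 0 0 0.001 0.0255 0.05; 0 0 0 0 0.001 0.0268 0.05")

```text
time: 6.55
ee_pos: [0.4808, -0.2995, 0.0074]
eef_rot: [0.725, -0.689, -0.0, 0.0]
ft_force: [-0.1, 0.3, -0.3]
width: 0.0594
```

Request:
carry_out(increments="0 0 0 0 0 0.0005 0.05; 0 0 0 0 0 0.001 0.05; 0 0 0 0 0 0.001 0.06; 0 0 0 0 0 0.001 0.064; 0 0 0 0 0 0.001 0.068")

```text
time: 7.18
ee_pos: [0.4808, -0.2996, 0.0065]
eef_rot: [0.725, -0.689, -0.0, 0.0]
ft_force: [-0.9, 0.5, 0.1]
width: 0.0663
```

Request:
carry_out(increments="0 0 0 0 0 0.001 0.072; 0 0 0 0 0 -0.005 0.072; 0 0 0 0 0 -0.03 0.072; 0 0 0 0 0 -0.07 0.072; 0 0 0 0 0 -0.12 0.072")

```text
time: 7.8
ee_pos: [0.4803, -0.2993, 0.1274]
eef_rot: [0.725, -0.689, -0.001, 0.0]
ft_force: [1.3, -0.0, 0.3]
width: 0.0716
```

```bash
python3 go.py .4457 -.1078 .11 -87
```

```text
t 7.80 [ 0.4803 -0.2993  0.1274] w 0.0716 F [ 1.2564 -0.0267  0.2826] j [ 0.79  0.3  -0.37  1.72  0.12  1.14 -1.13]
yaw -87.0 tilt 0.09
turn [ 0.08  0.05 -0.04] shift [-0.193   0.0246  0.0176] len 0.195
```

Request:
carry_out(increments="0 0 0 -0.03 0.004 0 0.062; 0 0 0 -0.08 0.01 0.002 0.062; 0 0 0 -0.13 0.017 0.006 0.062; 0 0 0 -0.17 0.022 0.01 0.062; 0 0 0 -0.192 0.0245 0.014 0.062")

```text
time: 8.43
ee_pos: [0.4457, -0.1067, 0.1141]
eef_rot: [0.726, -0.688, -0.0, 0.0]
ft_force: [0.6, -0.9, 0.9]
width: 0.0619
```

```bash
python3 go.py .4457 -.1078 .026 -87;  python3 - <<'E'
from h import *
p,d=r.camera("scene"); cv2.imwrite("pics/s4.png",p[40:260,120:420].repeat(2,0).repeat(2,1))
E
```

```text
t 8.43 [ 0.4457 -0.1067  0.1141] w 0.0619 F [ 0.5838 -0.8616  0.8509] j [ 0.63  0.1  -0.51  1.99  0.05  1.07 -1.42]
yaw -86.9 tilt 0.05
turn [0.04 0.02 0.08] shift [ 0.0011 -0.      0.0881] len 0.088
```

View pics/s4.png

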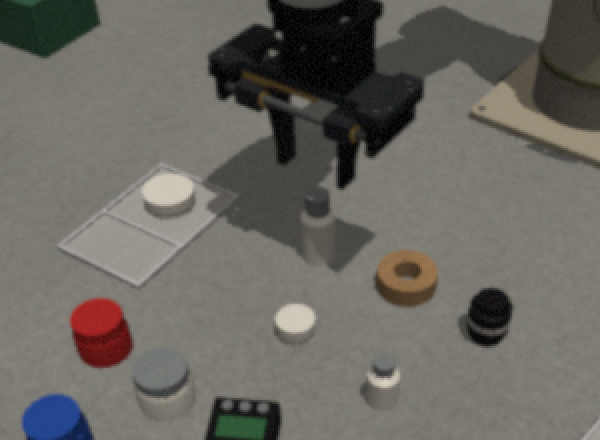

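The dish stands in the rear place at crop (168,190). The open fingers at (285,160) and (345,180) are centred over the bottle cap (317,203).

Request:
carry_out(increments="0 0 0 0.001 0 0.015 0.062; 0 0 0 0.001 0 0.035 0.062; 0 0 0 0.001 0 0.06 0.062; 0 0 0 0.001 0 0.08 0.062; 0 0 0 0.001 0 0.088 0.062")

```text
time: 9.1
ee_pos: [0.4443, -0.1059, 0.024]
eef_rot: [0.726, -0.688, -0.002, 0.001]
ft_force: [0.3, 0.1, -0.3]
width: 0.0622
```

Request:
carry_out(increments="0 0 0 0 0 0 0.05; 0 0 0 0 0 0 0.04; 0 0 0 0 0 0 0.025; 0 0 0 0 0 0 0.025; 0 0 0 0 0 0 0.025", squeeze=15)

```text
time: 9.72
ee_pos: [0.4447, -0.1061, 0.0245]
eef_rot: [0.726, -0.688, -0.002, 0.0]
ft_force: [-0.9, -0.7, 4.6]
width: 0.0359
```

Request:
carry_out(increments="0 0 0 0 0 0 0.025; 0 0 0 0 0 -0.005 0.025; 0 0 0 0 0 -0.025 0.025; 0 0 0 0 0 -0.055 0.025; 0 0 0 0 0 -0.085 0.025")

```text
time: 10.35
ee_pos: [0.4447, -0.106, 0.1104]
eef_rot: [0.726, -0.687, -0.002, 0.0]
ft_force: [-0.0, 0.1, -1.2]
width: 0.0356
```

```bash
python3 go.py .5688 -.292 .11 -85
```

```text
t 10.35 [ 0.4447 -0.106   0.1104] w 0.0356 F [-0.048   0.1223 -1.17  ] j [ 0.63  0.1  -0.52  2.    0.06  1.06 -1.42]
yaw -86.8 tilt 0.22
turn [ 0.18  0.12 -1.85] shift [ 0.1925 -0.1137 -0.0004] len 0.224
```

Request:
carry_out(increments="0 0 0 0.02 -0.012 0 0.025; 0 0 -1 0.06 -0.035 0 0.025; 0 0 -2 0.11 -0.065 0 0.025; 0 0 -2 0.155 -0.092 0 0.025; 0 0 -2 0.188 -0.11 0 0.025")

```text
time: 10.98
ee_pos: [0.5654, -0.2897, 0.1092]
eef_rot: [0.738, -0.675, -0.002, 0.0]
ft_force: [0.7, 0.8, -1.2]
width: 0.0355
```

```bash
python3 go.py .568 -.292 .0275 -85
```

```text
t 10.97 [ 0.5654 -0.2897  0.1092] w 0.0355 F [ 0.7023  0.7611 -1.1576] j [ 0.7   0.47 -0.39  1.54  0.19  1.17 -1.21]
yaw -84.9 tilt 0.25
turn [0.21 0.14 0.09] shift [ 0.0027 -0.0027  0.0817] len 0.082
```

Request:
carry_out(increments="0 0 0 0.002 -0.002 0.01 0.025; 0 0 0 0.003 -0.003 0.03 0.025; 0 0 0 0.003 -0.003 0.05 0.025; 0 0 0 0.003 -0.003 0.065 0.025; 0 0 0 0.003 -0.003 0.072 0.025")

```text
time: 11.6
ee_pos: [0.5677, -0.2916, 0.0359]
eef_rot: [0.738, -0.675, -0.003, 0.001]
ft_force: [-0.1, -0.5, -0.3]
width: 0.0356
```

```bash
python3 go.py .568 -.292 .0275 -85
```

```text
t 11.60 [ 0.5677 -0.2916  0.0359] w 0.0356 F [-0.0711 -0.49   -0.2663] j [ 0.69  0.55 -0.37  1.59  0.22  1.05 -1.23]
yaw -84.9 tilt 0.34
turn [0.28 0.19 0.12] shift [ 0.0004 -0.0003  0.0084] len 0.008
```

Request:
carry_out(increments="0 0 0 0 0 0.004 0.025; 0 0 0 0 0 0.006 0.025; 0 0 0 0 0 0.007 0.025; 0 0 0 0 0 0.008 0.025; 0 0 0 0 0 0.0085 0.025")

```text
time: 12.22
ee_pos: [0.5678, -0.2916, 0.0276]
eef_rot: [0.738, -0.675, -0.003, 0.001]
ft_force: [-1.2, 1.1, 3.4]
width: 0.0358
```

```bash
python3 go.py .568 -.292 .0275 -85; python3 - <<'E'
from h import *
p,d=r.camera("scene"); cv2.imwrite("pics/s5.png",cv2.resize(p[70:220,80:280],None,fx=4,fy=4))
E
```

```text
t 12.22 [ 0.5678 -0.2916  0.0276] w 0.0358 F [-1.2257  1.0606  3.4289] j [ 0.69  0.56 -0.37  1.6   0.23  1.03 -1.23]
yaw -84.9 tilt 0.32
turn [0.27 0.18 0.12] shift [ 0.0004 -0.0002  0.0001] len 0.000
```

View pics/s5.png

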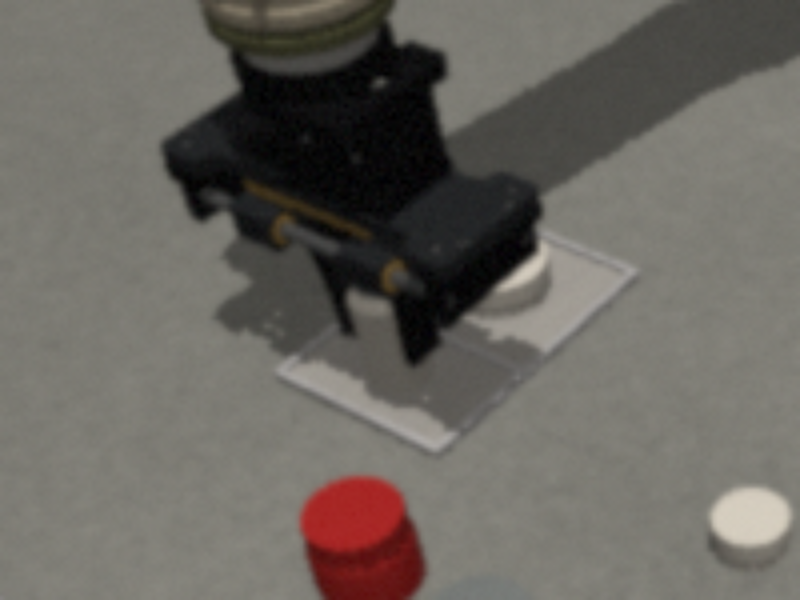

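The bottle is between the fingers at (375,320), over the smaller place, and 3.4 N upward says it has touched the tray floor. I'm releasing slowly.

Request:
carry_out(increments="0 0 0 0 0 0 0.036; 0 0 0 0 0 0 0.039; 0 0 0 0 0 0 0.044; 0 0 0 0 0 0 0.052; 0 0 0 0 0 0 0.058")

```text
time: 12.9
ee_pos: [0.5678, -0.2916, 0.0277]
eef_rot: [0.738, -0.675, -0.003, 0.001]
ft_force: [-0.6, 0.5, 0.6]
width: 0.0542
```

Request:
carry_out(increments="0 0 0 0 0 -0.01 0.06; 0 0 0 0 0 -0.035 0.06; 0 0 0 0 0 -0.07 0.06; 0 0 0 0 0 -0.11 0.06; 0 0 0 0 0 -0.125 0.06")

```text
time: 13.52
ee_pos: [0.5696, -0.2923, 0.1561]
eef_rot: [0.738, -0.675, -0.001, 0.0]
ft_force: [0.4, 0.0, 0.1]
width: 0.0597
```

```bash
python3 go.py .6888 -.0993 .13 0
```

```text
t 13.53 [ 0.5696 -0.2923  0.1561] w 0.0597 F [0.4153 0.04   0.1003] j [ 0.7   0.44 -0.4   1.48  0.17  1.26 -1.2 ]
yaw -84.9 tilt 0.08
turn [  0.01   0.09 -84.88] shift [-0.1816 -0.136   0.0261] len 0.228
```

Request:
carry_out(increments="0 0 -8 -0.015 -0.012 0 0.072; 0 0 -18 -0.04 -0.03 0.002 0.072; 0 0 -28 -0.065 -0.05 0.004 0.072; 0 0 -38 -0.095 -0.07 0.008 0.072; 0 0 -48 -0.12 -0.09 0.012 0.072")

```text
time: 14.15
ee_pos: [0.6488, -0.1634, 0.1437]
eef_rot: [0.95, -0.313, -0.001, -0.0]
ft_force: [0.4, 0.4, 0.4]
width: 0.0718
```

```bash
python3 go.py .6888 -.0993 .12 0
```

```text
t 14.15 [ 0.6488 -0.1634  0.1437] w 0.0718 F [0.3877 0.3807 0.4348] j [ 0.58  0.54 -0.57  1.4   0.3   1.28 -0.65]
yaw -36.5 tilt 0.11
turn [ -0.03   0.11 -36.53] shift [-0.0059 -0.0753  0.0237] len 0.079
```

Request:
carry_out(increments="0 0 -9 -0.002 -0.02 0.004 0.072; 0 0 -19 -0.004 -0.04 0.01 0.072; 0 0 -28 -0.006 -0.06 0.018 0.072; 0 0 -36.5 -0.006 -0.072 0.022 0.072; 0 0 -36.5 -0.006 -0.075 0.024 0.072")

```text
time: 14.78
ee_pos: [0.6884, -0.0986, 0.1188]
eef_rot: [1.0, -0.0, -0.001, -0.001]
ft_force: [0.1, -0.9, -0.3]
width: 0.0719
```

```bash
python3 - <<'E'
from h import *
p,d=r.camera("scene"); cv2.imwrite("pics/s6.png",cv2.resize(p[90:315,80:380],None,fx=2.6,fy=2.6))
E
python3 go.py .6888 -.0993 .01 0
```

```text
t 14.82 [ 0.6884 -0.0989  0.1187] w 0.0724 F [-0.2659  0.3095 -0.8405] j [ 0.53  0.65 -0.68  1.34  0.41  1.29 -0.17]
yaw -0.2 tilt 0.19
turn [-0.1   0.16 -0.17] shift [0.0008 0.0006 0.1087] len 0.109
```

View pics/s6.png

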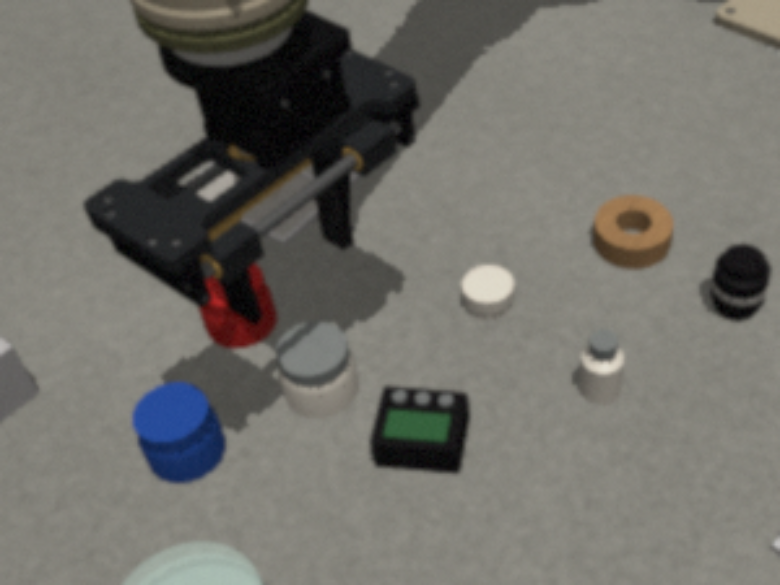

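The finger tips at (250,315) and (340,243) are along the row direction. The jar is below them at (315,365), with free space on both jaw sides.

Request:
carry_out(increments="0 0 0 0 0.001 0.02 0.072; 0 0 0 0.001 0.001 0.045 0.072; 0 0 0 0.001 0.001 0.075 0.072; 0 0 0 0.001 0.001 0.095 0.072; 0 0 0 0.001 0.001 0.107 0.072")

```text
time: 15.45
ee_pos: [0.6883, -0.1002, 0.0101]
eef_rot: [1.0, -0.002, -0.002, -0.001]
ft_force: [0.8, -0.0, -0.7]
width: 0.0719
```

Request:
carry_out(increments="0 0 0 0 0 0 0.066; 0 0 0 0 0 0 0.06; 0 0 0 0 0 0 0.045; 0 0 0 0 0 0 0.045; 0 0 0 0 0 0 0.045", squeeze=15)

```text
time: 16.08
ee_pos: [0.6889, -0.1002, 0.011]
eef_rot: [1.0, -0.002, -0.002, -0.001]
ft_force: [-2.5, -0.5, 5.2]
width: 0.0534
```

Request:
carry_out(increments="0 0 0 0 0 0 0.045; 0 0 0 0 0 -0.005 0.045; 0 0 0 0 0 -0.025 0.045; 0 0 0 0 0 -0.06 0.045; 0 0 0 0 0 -0.11 0.045")

```text
time: 16.7
ee_pos: [0.6886, -0.1003, 0.1223]
eef_rot: [1.0, -0.002, -0.002, -0.001]
ft_force: [1.2, -0.1, -1.0]
width: 0.053
```

```bash
python3 go.py .5583 .2871 .13 85.15
```

```text
t 16.70 [ 0.6886 -0.1003  0.1223] w 0.0530 F [ 1.1811 -0.0849 -0.9823] j [ 0.53  0.65 -0.68  1.33  0.4   1.3  -0.17]
yaw -0.2 tilt 0.28
turn [ -0.27   0.13 -85.38] shift [-0.1319 -0.3869 -0.0064] len 0.409
```

Request:
carry_out(increments="0 0 -6 -0.005 -0.02 -0.004 0.045; 0 0 -14 -0.02 -0.06 -0.006 0.045; 0 0 -23 -0.035 -0.105 -0.006 0.045; 0 0 -32 -0.05 -0.15 -0.006 0.045; 0 0 -41 -0.065 -0.195 -0.006 0.045")

```text
time: 17.32
ee_pos: [0.624, 0.0963, 0.1305]
eef_rot: [0.936, 0.351, -0.001, -0.001]
ft_force: [0.6, 0.4, -1.4]
width: 0.053
```

```bash
python3 go.py .5593 .2871 .12 85.15; python3 - <<'E'
from h import *
p,d=r.camera("scene"); cv2.imwrite("pics/s7.png",cv2.resize(p[90:315,160:460],None,fx=2,fy=2))
E
```

```text
t 17.32 [0.624  0.0963 0.1305] w 0.0530 F [ 0.6135  0.4401 -1.3723] j [ 0.42  0.57 -0.89  1.52  0.45  1.27  0.19]
yaw 41.1 tilt 0.20
turn [ -0.2    0.   -44.09] shift [ 0.0765 -0.1863  0.011 ] len 0.202
```

View pics/s7.png

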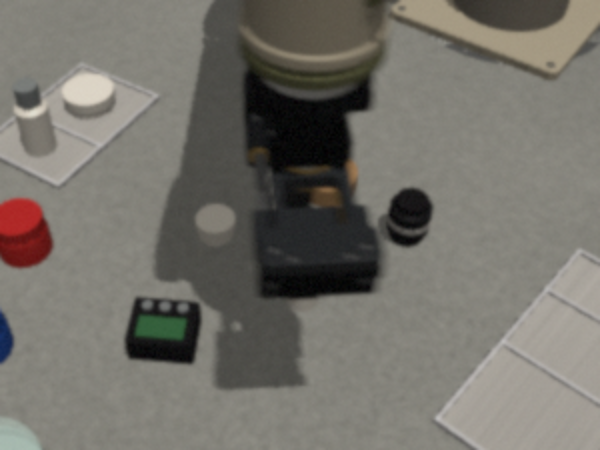

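The jar is gone from its spot and hidden by the gripper. The bottle (35,120) and wide dish (88,92) stand in the two-place tray. I'm carrying on.

Request:
carry_out(increments="0 0 -8 0.016 -0.04 0.002 0.045; 0 0 -17 0.032 -0.08 0.004 0.045; 0 0 -26 0.05 -0.12 0.006 0.045; 0 0 -35 0.065 -0.155 0.009 0.045; 0 0 -43 0.074 -0.18 0.011 0.045")

```text
time: 18.0
ee_pos: [0.555, 0.2899, 0.1226]
eef_rot: [0.735, 0.678, 0.001, -0.003]
ft_force: [0.6, -0.5, -1.1]
width: 0.053
```

```bash
python3 go.py .5593 .2871 .014 85.15
```

```text
t 18.00 [0.555  0.2899 0.1226] w 0.0530 F [ 0.6121 -0.48   -1.0523] j [ 0.2   0.64 -1.06  1.54  0.57  1.3   0.56]
yaw 85.3 tilt 0.38
turn [-0.2  -0.32  0.17] shift [-0.003   0.0049  0.1085] len 0.109
```

Request:
carry_out(increments="-0.2 -0.3 0 -0.003 0.004 0.01 0.045; -0.2 -0.3 0 -0.003 0.005 0.035 0.045; -0.2 -0.3 0 -0.003 0.005 0.06 0.045; -0.2 -0.3 0 -0.003 0.005 0.085 0.045; -0.2 -0.3 0 -0.003 0.005 0.098 0.045")

```text
time: 18.62
ee_pos: [0.5595, 0.286, 0.0231]
eef_rot: [0.736, 0.677, -0.001, -0.0]
ft_force: [-0.5, 0.4, -1.0]
width: 0.0526
```

```bash
python3 go.py .5593 .2871 .014 85.15
```

```text
t 18.62 [0.5595 0.286  0.0231] w 0.0526 F [-0.4954  0.3785 -0.9797] j [ 0.16  0.75 -0.98  1.61  0.66  1.15  0.51]
yaw 85.2 tilt 0.07
turn [-0.05  0.05  0.08] shift [ 0.0011 -0.0003  0.0091] len 0.009
```

Request:
carry_out(increments="0 0 0 0.001 0 0.004 0.045; 0 0 0 0.001 0 0.007 0.045; 0 0 0 0.001 0 0.008 0.045; 0 0 0 0.001 0 0.009 0.045; 0 0 0 0.001 0 0.0095 0.045")

```text
time: 19.25
ee_pos: [0.5598, 0.2871, 0.014]
eef_rot: [0.736, 0.677, -0.0, 0.0]
ft_force: [-1.6, -0.3, 4.5]
width: 0.0533
```

```bash
python3 go.py .5593 .2871 .014 85.15; python3 - <<'E'
from h import *
p,d=r.camera("scene"); cv2.imwrite("pics/s8.png",cv2.resize(p[190:360,330:530],None,fx=3.4,fy=3.4))
E
```

```text
t 19.25 [0.5598 0.2871 0.014 ] w 0.0533 F [-1.5867 -0.3492  4.4633] j [ 0.15  0.76 -0.97  1.61  0.67  1.14  0.5 ]
yaw 85.2 tilt 0.04
turn [-0.01  0.03  0.08] shift [-0.0001 -0.0005  0.    ] len 0.001
```

View pics/s8.png

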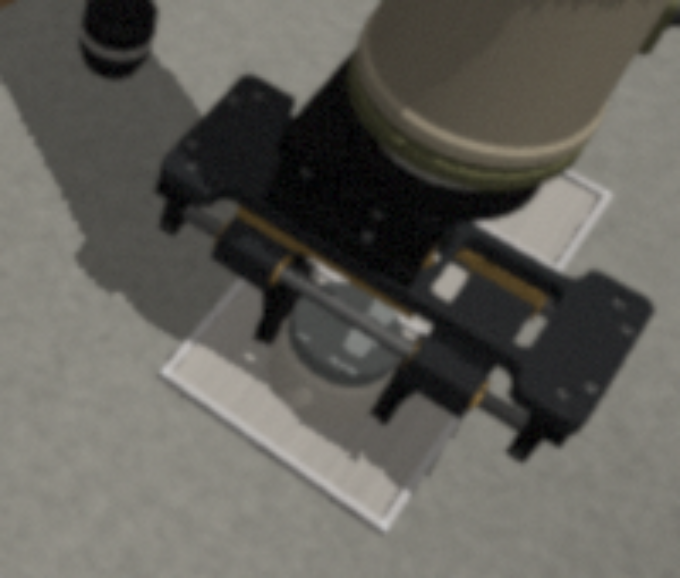

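The jar sits between the fingers at (345,330) in the front (largest) place, and 4.5 N upward shows contact. I'm releasing it and moving to the small dish.

Request:
carry_out(increments="0 0 0 0 0 0 0.053; 0 0 0 0 0 0 0.056; 0 0 0 0 0 0 0.06; 0 0 0 0 0 0 0.066; 0 0 0 0 0 0 0.07")

```text
time: 19.92
ee_pos: [0.5598, 0.2871, 0.0141]
eef_rot: [0.736, 0.677, -0.0, 0.0]
ft_force: [-0.4, -0.5, -0.3]
width: 0.068
```

Request:
carry_out(increments="0 0 0 0 0 0 0.072; 0 0 0 0 0 -0.01 0.072; 0 0 0 0 0 -0.035 0.072; 0 0 0 0 0 -0.07 0.072; 0 0 0 0 0 -0.105 0.072")

```text
time: 20.55
ee_pos: [0.5599, 0.2876, 0.1221]
eef_rot: [0.736, 0.677, 0.0, 0.0]
ft_force: [-0.0, 0.9, -0.3]
width: 0.0717
```

```bash
python3 go.py .5503 -.0557 .09 88
```

```text
t 20.55 [0.5599 0.2876 0.1221] w 0.0717 F [-0.0072  0.8845 -0.2887] j [ 0.2   0.65 -1.05  1.53  0.57  1.3   0.57]
yaw 85.3 tilt 0.05
turn [ 0.05 -0.01 -2.75] shift [-0.3429  0.0188  0.032 ] len 0.345
```

Request:
carry_out(increments="0 0 0 -0.03 0.002 0 0.06; 0 0 -1 -0.085 0.005 0 0.06; 0 0 -2 -0.145 0.008 0 0.06; 0 0 -2 -0.205 0.011 0 0.06; 0 0 -3 -0.26 0.014 0.005 0.06")

```text
time: 21.18
ee_pos: [0.5527, 0.0253, 0.1192]
eef_rot: [0.718, 0.696, 0.001, 0.001]
ft_force: [0.7, -0.7, 1.0]
width: 0.0601
```

```bash
python3 go.py .5503 -.0557 .075 88
```

```text
t 21.18 [0.5527 0.0253 0.1192] w 0.0601 F [ 0.68   -0.6686  1.0184] j [ 0.78  0.5  -1.14  1.74  0.49  1.21  1.06]
yaw 88.3 tilt 0.20
turn [0.19 0.04 0.25] shift [-0.081  -0.0001  0.0442] len 0.092
```

Request:
carry_out(increments="0 0 0 -0.035 0 0.01 0.06; 0 0 0 -0.065 0 0.022 0.06; 0 0 0 -0.079 0 0.034 0.06; 0 0 0 -0.081 0 0.044 0.06; 0 0 0 -0.081 0 0.044 0.06")

```text
time: 21.8
ee_pos: [0.5501, -0.0541, 0.0749]
eef_rot: [0.717, 0.697, 0.001, 0.001]
ft_force: [-1.0, -0.2, 0.9]
width: 0.06
```

```bash
python3 go.py .5503 -.0557 .004 88;python3 - <<'E'
from h import *
p,d=r.camera("scene"); cv2.imwrite("pics/s9.png",cv2.resize(p[100:270,200:500],None,fx=2.6,fy=2.6))
E
```

```text
t 21.80 [ 0.5501 -0.0541  0.0749] w 0.0600 F [-1.0458 -0.2199  0.8986] j [ 0.89  0.55 -1.09  1.78  0.53  1.14  1.17]
yaw 88.4 tilt 0.15
turn [0.15 0.   0.35] shift [-0.0016  0.      0.0709] len 0.071
```

View pics/s9.png

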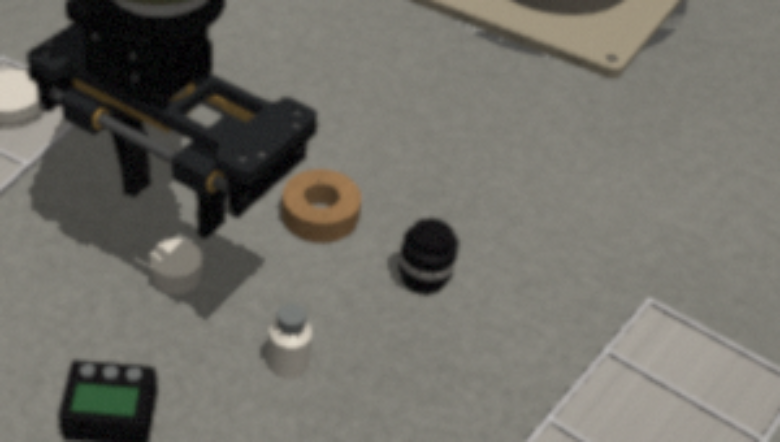

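The fingers at (135,190) and (210,232) bracket the small dish at (175,262). I'm descending.

Request:
carry_out(increments="0 0 0 -0.001 0 0.01 0.06; 0 0 0 -0.0015 0 0.03 0.06; 0 0 0 -0.0015 0 0.05 0.06; 0 0 0 -0.0015 0 0.064 0.06; 0 0 0 -0.0015 0 0.07 0.06")

```text
time: 22.48
ee_pos: [0.55, -0.0552, 0.0041]
eef_rot: [0.717, 0.697, 0.001, 0.0]
ft_force: [0.1, 0.7, -0.2]
width: 0.0602
```

Request:
carry_out(increments="0 0 0 0 0 0 0.052; 0 0 0 0 0 0 0.045; 0 0 0 0 0 0 0.03; 0 0 0 0 0 0 0.03; 0 0 0 0 0 0 0.03", squeeze=12)

```text
time: 23.1
ee_pos: [0.5504, -0.0553, 0.0045]
eef_rot: [0.717, 0.697, 0.001, 0.001]
ft_force: [-1.0, 0.1, 4.2]
width: 0.0393
```

Request:
carry_out(increments="0 0 0 0 0 0 0.03; 0 0 0 0 0 -0.005 0.03; 0 0 0 0 0 -0.025 0.03; 0 0 0 0 0 -0.06 0.03; 0 0 0 0 0 -0.11 0.03")

```text
time: 23.72
ee_pos: [0.5495, -0.0551, 0.1161]
eef_rot: [0.717, 0.697, 0.001, 0.0]
ft_force: [0.7, -1.1, -0.7]
width: 0.0393
```

```bash
python3 go.py .4667 .2949 .12 85
```

```text
t 23.73 [ 0.5495 -0.0551  0.1161] w 0.0393 F [ 0.7142 -1.0794 -0.7271] j [ 0.92  0.5  -1.13  1.74  0.48  1.21  1.21]
yaw 88.4 tilt 0.09
turn [ 0.08 -0.04  3.41] shift [ 0.3476 -0.0925 -0.0038] len 0.360
```

Request:
carry_out(increments="0 0 0 0.025 -0.006 -0.002 0.03; 0 0 1 0.075 -0.02 -0.004 0.03; 0 0 2 0.13 -0.035 -0.004 0.03; 0 0 2 0.185 -0.05 -0.004 0.03; 0 0 3 0.24 -0.064 -0.004 0.03")

```text
time: 24.35
ee_pos: [0.4918, 0.1883, 0.1216]
eef_rot: [0.735, 0.678, 0.001, 0.001]
ft_force: [0.3, 0.4, 0.2]
width: 0.0395
```

```bash
python3 go.py .4667 .2949 .12 85;python3 - <<'E'
from h import *
p,d=r.camera("scene"); cv2.imwrite("pics/s10.png",p)
E
```

```text
t 24.35 [0.4918 0.1883 0.1216] w 0.0395 F [0.2743 0.3922 0.1855] j [ 0.53  0.45 -1.18  1.8   0.44  1.19  0.7 ]
yaw 85.4 tilt 0.17
turn [ 0.16 -0.03  0.39] shift [ 0.1042 -0.0336  0.0016] len 0.110
```

View pics/s10.png

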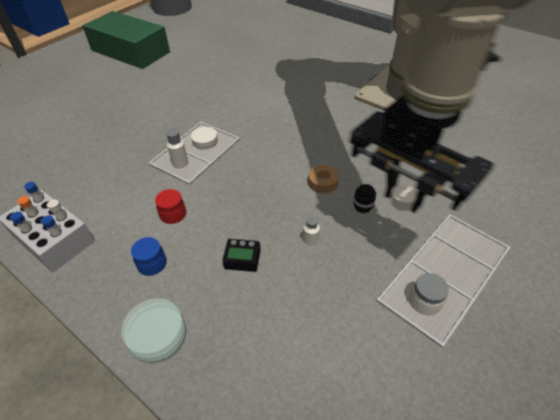

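The small dish is held at (405,192). The jar stands in the largest place at (430,292), and the bottle (177,150) and wide dish (204,135) are in the other tray.

Request:
carry_out(increments="0 0 0 0.035 -0.011 0 0.03; 0 0 0 0.068 -0.022 0 0.03; 0 0 0 0.09 -0.029 0 0.03; 0 0 0 0.101 -0.033 0.01 0.03; 0 0 0 0.104 -0.0335 0.03 0.03")

```text
time: 25.02
ee_pos: [0.4629, 0.3037, 0.0927]
eef_rot: [0.732, 0.681, 0.003, -0.0]
ft_force: [0.4, -0.4, -0.7]
width: 0.0397
```

```bash
python3 go.py .4667 .2949 .0075 85
```

```text
t 25.02 [0.4629 0.3037 0.0927] w 0.0397 F [ 0.4232 -0.4042 -0.6694] j [ 0.23  0.54 -1.12  1.77  0.52  1.17  0.46]
yaw 85.9 tilt 0.39
turn [ 0.23 -0.31  0.89] shift [-0.0089  0.0041  0.0852] len 0.086
```

Request:
carry_out(increments="0.2 -0.3 0.9 -0.006 0.003 0.01 0.03; 0.2 -0.3 0.9 -0.009 0.004 0.03 0.03; 0.2 -0.3 0.9 -0.009 0.004 0.05 0.03; 0.2 -0.3 0.9 -0.009 0.004 0.068 0.03; 0.2 -0.3 0.9 -0.009 0.004 0.075 0.03")

```text
time: 25.65
ee_pos: [0.4659, 0.2945, 0.0162]
eef_rot: [0.737, 0.676, -0.001, -0.0]
ft_force: [-0.1, -0.4, -0.1]
width: 0.0392
```

```bash
python3 go.py .4667 .2949 .0075 85
```

```text
t 25.65 [0.4659 0.2945 0.0162] w 0.0392 F [-0.1398 -0.4118 -0.0925] j [ 0.18  0.63 -1.03  1.82  0.62  1.06  0.39]
yaw 85.0 tilt 0.06
turn [-0.06  0.03  0.01] shift [0.0004 0.0008 0.0087] len 0.009
```

Request:
carry_out(increments="0 0 0 0.0004 0.001 0.004 0.03; 0 0 0 0.0004 0.001 0.0065 0.03; 0 0 0 0.0004 0.001 0.008 0.03; 0 0 0 0.0004 0.001 0.0088 0.03; 0 0 0 0.0004 0.001 0.0092 0.03")

```text
time: 26.28
ee_pos: [0.4671, 0.295, 0.0075]
eef_rot: [0.737, 0.676, -0.0, -0.0]
ft_force: [-3.0, -2.4, 8.0]
width: 0.0395
```

```bash
python3 go.py .4667 .2949 .0075 85
```

```text
t 26.27 [0.4671 0.295  0.0075] w 0.0395 F [-3.0413 -2.3665  8.0363] j [ 0.17  0.64 -1.02  1.82  0.63  1.04  0.38]
yaw 85.0 tilt 0.04
turn [-0.03  0.03  0.01] shift [-0.0001 -0.0004 -0.    ] len 0.000
```

Contact at 8 N. I'll ease up by a hair and release.

Request:
carry_out(increments="0 0 0 0 0 0 0.04; 0 0 0 0 0 0 0.043; 0 0 0 0 0 0 0.048; 0 0 0 0 0 0 0.054; 0 0 0 0 0 0 0.058")

```text
time: 26.9
ee_pos: [0.4671, 0.2949, 0.0074]
eef_rot: [0.737, 0.676, -0.0, -0.0]
ft_force: [-0.7, -0.6, -0.1]
width: 0.0555
```

Request:
carry_out(increments="0 0 0 0 0 0 0.06; 0 0 0 0 0 -0.01 0.06; 0 0 0 0 0 -0.035 0.06; 0 0 0 0 0 -0.07 0.06; 0 0 0 0 0 -0.105 0.06")

```text
time: 27.52
ee_pos: [0.467, 0.2952, 0.1141]
eef_rot: [0.737, 0.676, -0.0, -0.0]
ft_force: [0.5, 0.4, 0.3]
width: 0.0602
```

```bash
python3 go.py .5673 .0618 .1 88; python3 - <<'E'
from h import *
p,d=r.camera("top");W=cloud("top",d)
p,d=r.camera("scene");W2=cloud("scene",d)
for c in((.5673,.0618),):
  for W in(W,W2):
    m=(np.hypot(W[...,0]-c[0],W[...,1]-c[1])<.03)&(W[...,2]>.048)&(W[...,2]<.065)
    P=W[m]; print(len(P)); 
    if len(P): print((np.percentile(P,2,0)+np.percentile(P,98,0))/2)
E
```

```text
t 27.52 [0.467  0.2952 0.1141] w 0.0602 F [0.498  0.3965 0.2766] j [ 0.26  0.51 -1.14  1.74  0.49  1.21  0.48]
yaw 85.0 tilt 0.03
turn [-0.02  0.02 -2.97] shift [-0.2238  0.1202  0.0142] len 0.254
57
[0.567  0.0622 0.0552]
94
[0.5669 0.0613 0.0522]
```

Request:
carry_out(increments="0 0 0 -0.03 0.016 0 0.056; 0 0 -1 -0.08 0.043 0 0.056; 0 0 -2 -0.135 0.072 0 0.056; 0 0 -3 -0.185 0.1 0.002 0.056; 0 0 -3 -0.215 0.116 0.008 0.056")

```text
time: 28.25
ee_pos: [0.5665, 0.0688, 0.1082]
eef_rot: [0.72, 0.694, 0.002, 0.001]
ft_force: [0.2, 0.2, 0.9]
width: 0.0559
```

Request:
carry_out(increments="0 0 0 0 0 0 0.056; 0 0 0 0 0 0 0.056; 0 0 0 0 0 0 0.056; 0 0 0 0 0 0 0.056; 0 0 0 0 0 0 0.056")

```text
time: 28.88
ee_pos: [0.5663, 0.0694, 0.1084]
eef_rot: [0.72, 0.694, 0.002, 0.001]
ft_force: [0.8, 0.3, 0.5]
width: 0.0559
```

```bash
python3 go.py .567 .0618 .012 88; python3 - <<'E'
from h import *
p,d=r.camera("scene"); cv2.imwrite("pics/s11.png",cv2.resize(p[120:340,250:550],None,fx=2.6,fy=2.6))
E
```

```text
t 28.88 [0.5663 0.0694 0.1084] w 0.0559 F [0.7791 0.2697 0.4831] j [ 0.66  0.55 -1.11  1.71  0.52  1.21  0.96]
yaw 87.9 tilt 0.28
turn [ 0.26 -0.09 -0.11] shift [-0.0077  0.0005  0.0964] len 0.097
```

View pics/s11.png

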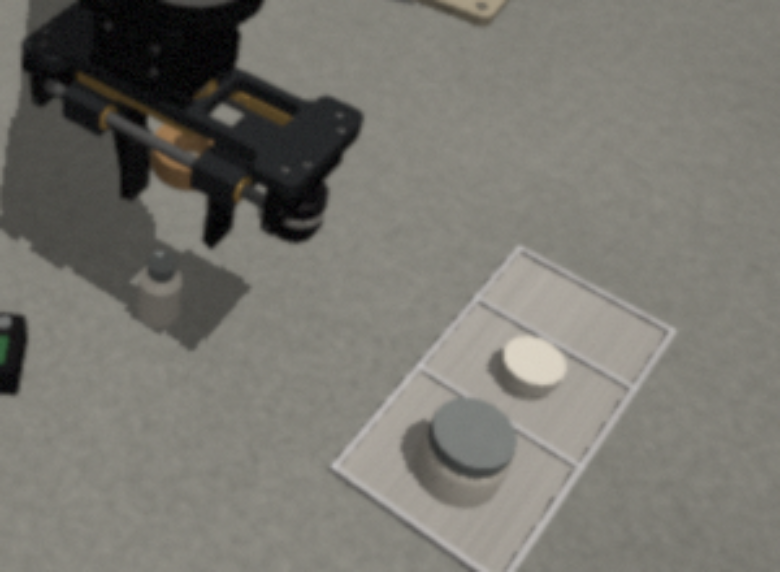

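The small dish (533,365) and jar (470,450) are in their places. The open fingers at (130,195) and (215,240) are 8 mm to the +y side of the small bottle (160,290), so I'll correct and go down.

Request:
carry_out(increments="0.3 0 0 -0.006 0 0.005 0.056; 0.3 0 0 -0.008 0 0.025 0.056; 0.3 0 0 -0.008 0.0005 0.055 0.056; 0.3 0 0 -0.008 0.0005 0.083 0.056; 0.3 0 0 -0.008 0.0005 0.096 0.056")

```text
time: 29.55
ee_pos: [0.5657, 0.0609, 0.0097]
eef_rot: [0.72, 0.694, -0.001, -0.002]
ft_force: [0.4, -0.2, -0.6]
width: 0.0564
```

Request:
carry_out(increments="0 0 0 0 0 0 0.045; 0 0 0 0 0 0 0.036; 0 0 0 0 0 0 0.02; 0 0 0 0 0 0 0.02; 0 0 0 0 0 0 0.02", squeeze=12)

```text
time: 30.18
ee_pos: [0.5663, 0.061, 0.0105]
eef_rot: [0.72, 0.694, -0.0, -0.001]
ft_force: [-0.3, -0.7, 6.9]
width: 0.0299
```

Request:
carry_out(increments="0 0 0 0 0 0 0.02; 0 0 0 0 0 -0.005 0.02; 0 0 0 0 0 -0.025 0.02; 0 0 0 0 0 -0.06 0.02; 0 0 0 0 0 -0.11 0.02")

```text
time: 30.8
ee_pos: [0.5659, 0.0609, 0.122]
eef_rot: [0.72, 0.694, -0.001, -0.002]
ft_force: [1.5, -1.3, 0.2]
width: 0.0299
```

```bash
python3 go.py .3949 .3010 .125 85
```

```text
t 30.80 [0.5659 0.0609 0.122 ] w 0.0299 F [ 1.4538 -1.3213  0.2269] j [ 0.68  0.54 -1.11  1.69  0.5   1.24  0.99]
yaw 87.9 tilt 0.23
turn [-0.21 -0.08  2.9 ] shift [ 0.2337 -0.1797 -0.0019] len 0.295
```

Request:
carry_out(increments="0 0 0 0.02 -0.015 -0.002 0.02; 0 0 1 0.06 -0.046 -0.002 0.02; 0 0 2 0.105 -0.08 -0.002 0.02; 0 0 2 0.15 -0.115 -0.002 0.02; 0 0 3 0.185 -0.142 -0.002 0.02")

```text
time: 31.42
ee_pos: [0.4283, 0.253, 0.1251]
eef_rot: [0.737, 0.676, -0.001, -0.002]
ft_force: [0.9, -0.5, -0.4]
width: 0.0295
```

```bash
python3 go.py .3957 .3010 .12 85
```

```text
t 31.43 [0.4283 0.253  0.1251] w 0.0295 F [ 0.8731 -0.5015 -0.3883] j [ 0.45  0.38 -1.23  1.86  0.39  1.18  0.56]
yaw 85.0 tilt 0.21
turn [-0.2  -0.04  0.  ] shift [ 0.045  -0.0367  0.0053] len 0.058
```

Request:
carry_out(increments="0 0 0 0.02 -0.016 0 0.02; 0 0 0 0.036 -0.029 0.002 0.02; 0 0 0 0.043 -0.035 0.004 0.02; 0 0 0 0.045 -0.036 0.005 0.02; 0 0 0 0.045 -0.036 0.005 0.02")

```text
time: 32.05
ee_pos: [0.3967, 0.3004, 0.1202]
eef_rot: [0.738, 0.675, -0.001, -0.001]
ft_force: [-0.8, -0.8, -0.6]
width: 0.0294
```

```bash
python3 go.py .3955 .3010 .0135 85
```

```text
t 32.05 [0.3967 0.3004 0.1202] w 0.0294 F [-0.8063 -0.768  -0.5594] j [ 0.33  0.39 -1.23  1.87  0.4   1.17  0.44]
yaw 85.0 tilt 0.21
turn [-0.21 -0.02 -0.04] shift [ 0.0004 -0.0009  0.1067] len 0.107
```

Request:
carry_out(increments="0 0 0 0 -0.001 0.015 0.02; 0 0 0 0 -0.001 0.04 0.02; 0 0 0 0 -0.001 0.068 0.02; 0 0 0 0 -0.001 0.088 0.02; 0 0 0 0 -0.001 0.098 0.02")

```text
time: 32.67
ee_pos: [0.3949, 0.3001, 0.0208]
eef_rot: [0.738, 0.675, -0.002, -0.002]
ft_force: [0.3, -1.1, -0.4]
width: 0.0297
```

```bash
python3 go.py .3955 .3010 .0135 85
```

```text
t 32.67 [0.3949 0.3001 0.0208] w 0.0297 F [ 0.286  -1.0523 -0.3602] j [ 0.2   0.53 -1.1   1.96  0.55  1.01  0.32]
yaw 85.0 tilt 0.29
turn [-0.29  0.02 -0.05] shift [0.0009 0.0005 0.0073] len 0.007
```

Request:
carry_out(increments="0 0 0 0.001 0.0005 0.003 0.02; 0 0 0 0.001 0.0005 0.005 0.02; 0 0 0 0.001 0.0005 0.006 0.02; 0 0 0 0.001 0.0005 0.007 0.02; 0 0 0 0.001 0.0005 0.0074 0.02")

```text
time: 33.3
ee_pos: [0.3956, 0.3011, 0.0136]
eef_rot: [0.738, 0.675, -0.002, -0.002]
ft_force: [0.1, -0.1, 0.0]
width: 0.0295
```

Request:
carry_out(increments="0 0 0 0 0 0 0.03; 0 0 0 0 0 0 0.033; 0 0 0 0 0 0 0.038; 0 0 0 0 0 0 0.045; 0 0 0 0 0 0 0.05")

```text
time: 33.92
ee_pos: [0.3956, 0.3011, 0.0136]
eef_rot: [0.738, 0.675, -0.002, -0.002]
ft_force: [0.1, -0.4, 0.6]
width: 0.0472
```

Request:
carry_out(increments="0 0 0 0 0 0 0.052; 0 0 0 0 0 -0.01 0.052; 0 0 0 0 0 -0.035 0.052; 0 0 0 0 0 -0.075 0.052; 0 0 0 0 0 -0.12 0.052")

```text
time: 34.55
ee_pos: [0.3958, 0.301, 0.1351]
eef_rot: [0.737, 0.675, -0.002, -0.002]
ft_force: [0.5, -0.4, 0.6]
width: 0.0521
```

```bash
python3 go.py .5 .1 .2 85
```

```text
t 34.55 [0.3958 0.301  0.1351] w 0.0521 F [ 0.5117 -0.4003  0.5583] j [ 0.34  0.37 -1.25  1.85  0.37  1.19  0.45]
yaw 85.0 tilt 0.30
turn [-0.3   0.02 -0.02] shift [-0.1912  0.1211 -0.0655] len 0.236
```

Request:
carry_out(increments="0 0 0 -0.03 0.01 -0.02 0.052; 0 0 0 -0.08 0.03 -0.04 0.052; 0 0 0 -0.135 0.05 -0.05 0.052; 0 0 0 -0.19 0.07 -0.06 0.052; 0 0 0 -0.24 0.09 -0.065 0.052")

```text
time: 35.17
ee_pos: [0.4652, 0.0519, 0.2009]
eef_rot: [0.738, 0.675, -0.002, -0.001]
ft_force: [0.2, 0.4, 1.2]
width: 0.0519
```

```bash
cat > chk.py <<'E'
from h import *
for n in("top","scene"):
    p,d=r.camera(n); cv2.imwrite(f"pics/fin_{n}.png",p); W=cloud(n,d)
    for nm,c,h,rt in(("wide",(.481,-.2996),.025,.06),("tall",(.569,-.292),.088,.026),("jar",(.558,.287),.049,.05),("small",(.4667,.295),.025,.04),("sbot",(.395,.301),.058,.02)):
        m=(np.hypot(W[...,0]-c[0],W[...,1]-c[1])<.045)&(abs(W[...,2]-h)<.007)
        P=W[m]; lo,hi=np.percentile(P,3,0),np.percentile(P,97,0)
        print(n,nm,len(P),((lo+hi)/2),"ext",(hi-lo)[:2],"off mm",(((lo+hi)/2)[:2]-c)*1000)
E
python3 chk.py
```

```text
top wide 546 [ 0.4813 -0.2986  0.0252] ext [0.0506 0.0523] off mm [0.3453 0.9701]
top tall 113 [ 0.5686 -0.291   0.0878] ext [0.0223 0.0226] off mm [-0.4209  1.0357]
top jar 372 [0.5604 0.2863 0.0495] ext [0.0438 0.0442] off mm [ 2.4017 -0.7424]
top small 237 [0.4671 0.2943 0.0251] ext [0.0344 0.0354] off mm [ 0.3628 -0.7331]
top sbot 67 [0.3973 0.3    0.0579] ext [0.0157 0.0174] off mm [ 2.2676 -1.0154]
scene wide 382 [ 0.4831 -0.2997  0.0232] ext [0.0531 0.0544] off mm [ 2.1289 -0.0587]
scene tall 105 [ 0.5692 -0.2911  0.0855] ext [0.023  0.0236] off mm [0.1897 0.8677]
scene jar 750 [0.5608 0.2856 0.0471] ext [0.0443 0.0432] off mm [ 2.7843 -1.3994]
scene small 398 [0.467  0.2935 0.0229] ext [0.0364 0.0343] off mm [ 0.2938 -1.5331]
scene sbot 102 [0.3966 0.299  0.0552] ext [0.0186 0.0172] off mm [ 1.6085 -2.0172]
```

View pics/fin_top.png

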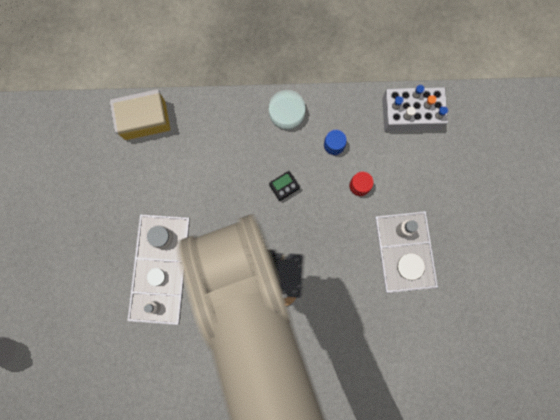

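View pics/fin_scene.png

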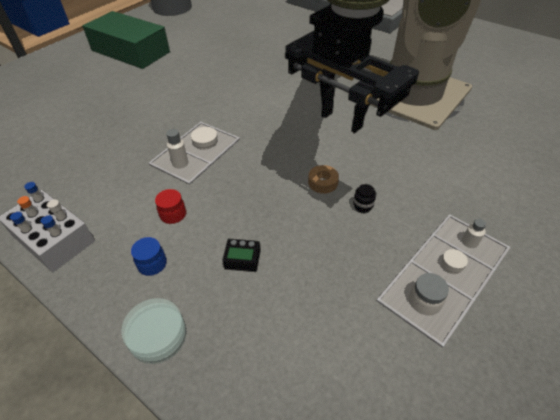

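Top view: jar (158,237), small dish (156,278), small bottle (151,308), tall bottle (409,228) and wide dish (411,266) all stand in their places. In the scene view they look upright, and the lens (365,198) and tape (323,178) appear unmoved. The offsets are within about 3 mm, so I'll do one numeric check on the bystanders and hand in.

```bash
python3 - <<'E'
from h import *
p,d=r.camera("scene");W=cloud("scene",d)
for nm,c in(("lens",(.4371,.0973)),("tape",(.4286,-.0046)),("red",(.6808,-.1947)),("blue",(.7847,-.1358))):
    P=W[(np.hypot(W[...,0]-c[0],W[...,1]-c[1])<.05)&(W[...,2]>.012)&(W[...,2]<.06)]
    P=P[P[:,2]>np.percentile(P[:,2],95)-.006]
    print(nm,(np.percentile(P,2,0)+np.percentile(P,98,0))/2,c)
print(r.read_state()["joint_vel"]); print(r.close_job())
E
```

```text
lens [0.4366 0.0973 0.0481] (0.4371, 0.0973)
tape [ 0.4288 -0.0044  0.0227] (0.4286, -0.0046)
red [ 0.6809 -0.1949  0.0444] (0.6808, -0.1947)
blue [ 0.7848 -0.1356  0.0446] (0.7847, -0.1358)
[-0.0548 -0.0069 -0.0529  0.0194 -0.021  -0.005  -0.0294]
the job is handed in; nothing more can be done
None
```

Both kits are made up and the job is handed in. I placed the wide dish, tall bottle, squat jar, small dish and small bottle, in that order, using about 35 s of the 136 s.

- **Position:** both cameras show every item in its place, about 0.5–3 mm from the middle I had worked out. The jar is furthest out, at about 2.5–3 mm. The two cameras disagreed by about 3 mm on where the trays lie in y, so I used the average. That leaves about 1.5 mm of doubt in y for every item.
- **Upright and flat:** the tops are all at the height expected for standing flat on the tray floor. I lowered each item to the tray floor before letting go. The highest force I read then was 8 N, on the small dish.
- **Left alone:** the scene camera found the lens, the tape and the red and blue look-alikes within about 0.5 mm of where they started.
- **At hand-in:** the gripper was open, about 0.2 m above the bench and touching nothing. The arm had a slight leftover drift of up to 0.055 rad/s.

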